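# Put the membrane box away in the dry box

## Task

Put the blue-lidded membrane box that waits on the loading shelf of the clear dry box away with its mate: slide it across the shelf until it is squarely in front of the bay in which the other blue-lidded box stands, push it on through that bay's hanging flap until it tips over the sill and slides down inside, and draw back so that the flap hangs shut behind it. Only push it with the fingertips, flat on the shelf; do not pick it up. Leave the steel plate in the other bay and the things on the bench where they are.

Things in the scene. Friction and masses are not known exactly. Their poses are not given: they have to be found in the camera images.
- dry_box: Fixed two-bay dry box, 252 mm wide: clear panes in an aluminium frame behind an open white loading shelf on a grey plinth. Origin on the bench (z = 0), midway between the flaps and in the plane they hang in; x points level into the box, y to the left bay, z up. The slippery shelf is level at z = 70 mm from x = -165 mm to the sill at x = -12 mm; rails 14 mm high edge it at y = +-119 mm.
- left_bay (a point): Middle of the left bay's mouth, at shelf height (70 mm above the bench), in the flap plane, at y = +61.5 mm of the dry box. The bay runs straight back, 116 mm wide (walls 58 mm either side), parted from the other by a wall with an 8 mm wide post at x = -7 to +7 mm. A slippery ramp falls at 34 degrees from the sill (x = -12 mm), easing to the bay floor (x = 108 mm, z = 10 mm).
- right_bay (a point): Middle of the right bay's mouth, at y = -61.5 mm of the dry box; otherwise the same.
- header (a point): Middle of the top of the aluminium header bar over both mouths, 142 mm above the bench, 72 mm above the shelf. The bar runs from z = 135 to 142 mm and x = -6 to +6 mm of the dry box; behind it lies the clear roof, 140 mm high, with a round dial 11 mm high at its far right.
- flap_left (a joint): Gravity flap of the left bay: grey plate 106 mm wide, 4 mm thick, with an aluminium weight strip along its lower edge. Hangs from a level hinge at z = 132 mm in the plane x = 0, lower edge 2 mm above shelf height. Opens only inward (lower edge to +x and up) and falls shut by itself; 70 g, it yields to less than 1 N. Value in rad: 0 shut, grows as it is pushed in, at most 1.35.
- flap_right (a joint): Gravity flap of the right bay; otherwise the same as the left one.
- membrane_box: The box to be put away: closed flat plastic box, white base, blue lid with a blank white label, 90 x 90 mm, 24 mm high, 0.17 to 0.35 kg. Stands loose on the loading shelf in front of the wall between the bays, a little askew. Origin at the centre of its underside, x and y square to its sides, z up. Slides down the ramp by itself once its centre is past the sill.
- stored_box: Its mate, an equal blue-lidded box (90 x 90 x 24 mm, loose), standing at the far end of the floor of one of the two bays; origin at the centre of its underside. The sign of its y in the dry box frame tells the bay. There is room for the other box in front of it; a bump from the box sliding in does no harm.
- end_plate: Loose steel plate, 92 x 92 x 11 mm, with four bolt holes, lying at the far end of the other bay; origin at the centre of its underside. To be left alone.
- tape_roll: Bystander: roll of black tape, 93 mm across, 19 mm high, on the bench to the right.
- marker_1: Bystander: white marker pen with a blue cap, 132 mm long, on the bench to the right.
- vial_1: Bystander: standing sample vial with a black cap, 27 mm across, 50 mm high.
- vial_2: Bystander: standing sample vial with a white cap, 27 mm across, 50 mm high.
- spanner: Bystander: small spanner, 128 mm long, at the front of the bench to the right.
- syringe: Bystander: clear plastic syringe without needle, 94 mm long, on the bench to the left of the dry box.
Mind the look-alikes: they are no part of the job. What is shaped like the membrane_box but pink or turquoise is not meant.

How it is judged (in metres and radians):
On the way:
1. the membrane box, on the shelf in front of its mate's bay, pushes that bay's flap open (((y of stored_box in the frame of dry_box above 0 m and y of membrane_box in the frame of dry_box between 0.046 and 0.077 m and value of joint flap_left above 0.25 rad and x of membrane_box in the frame of dry_box between -0.08 and 0.03 m) or (y of stored_box in the frame of dry_box below 0 m and y of membrane_box in the frame of dry_box between -0.077 and -0.046 m and value of joint flap_right above 0.25 rad and x of membrane_box in the frame of dry_box between -0.08 and 0.03 m))), for 0.05 s.
At the end, for the whole second after the job is handed in: The membrane box rests right way up inside its mate's bay, below shelf height, its centre over 50 mm behind the flap plane and within 15.5 mm of the bay's centre line; both flaps hang shut (within 0.06 rad); the mate stands on the bay floor; the steel plate moved under 8 mm (((y of stored_box in the frame of dry_box above 0 m and y of membrane_box in the frame of dry_box between 0.046 and 0.077 m) or (y of stored_box in the frame of dry_box below 0 m and y of membrane_box in the frame of dry_box between -0.077 and -0.046 m)) and x of membrane_box in the frame of dry_box above 0.05 m and height (world z) of membrane_box between 0.002 and 0.055 m and angle between membrane_box's own z axis and vertical below 0.7 rad and value of joint each of flap_left, flap_right below 0.06 rad and linear speed of each of membrane_box, stored_box below 0.01 m/s and x of stored_box in the frame of dry_box above 0.15 m and height (world z) of stored_box below 0.015 m and distance of end_plate from where it was at the start of the episode below 0.008 m); the robot touches nothing.
It fails at once if the membrane box is lifted (its underside's centre more than 18 mm above the shelf) or falls onto the bench (height (world z) of membrane_box above 0.088 m or (height (world z) of membrane_box below 0.06 m and x of membrane_box in the frame of dry_box below -0.02 m)).
It fails at once if the membrane box is tipped (more than 0.2 rad) on the shelf before it reaches the sill (angle between membrane_box's own z axis and vertical above 0.2 rad and x of membrane_box in the frame of dry_box below -0.03 m).
It fails at once if the steel plate is shoved (more than 8 mm) (distance of end_plate from where it was at the start of the episode above 0.008 m).
It fails at once if a thing on the bench is disturbed (moved more than 20 mm) (distance of any of tape_roll, marker_1, vial_1, vial_2, spanner, syringe from where it was at the start of the episode above 0.02 m).
It also fails if it takes over 40 s, if anything falls off the work surface, if the arm or the gripper's body presses on something with over 40 N, if the wrist force passes 120 N, or if a joint passes its speed limit or range.

## Robot

A 6-joint arm with a two-finger parallel gripper is mounted at the origin on a cart in front of the work surface, level with it; the furniture and walls round the work are solid. World frame = base frame: x ahead of the robot, y to its left, z up, the work surface at z = 0. Lengths are in m, angles in degrees, forces in N, time in s.
With the tool pointing down it reaches from about 0.325 to 0.9 m from the base axis. Payload 6.1 kg.
Tool frame: the origin (TCP) lies midway between the tips of the shut fingers; the grasp point (between the pads) lies behind it (r.tcp_to_grasp is the z of the grasp point in the tool frame, in m); z points along the fingers, y is the line along which they close (so a half turn about z gives the same grasp; the last joint's range is limited). The gripper opens to 87 mm and grips with 3 to 60 N. Pads are 19 mm wide; open, the fingers measure 117 mm over their backs; the gripper's body (75 mm by 190 mm) begins 51 mm behind the grasp point.
Start: joints at [-73.86, 12.628, 87.462, -0, 79.91, -7.225], TCP at [0.248, -0.574, 0.223] pointing down, gripper open.
Joint ranges: [-170.65, 170.65], [-52.31, 119.04], [5.05, 147.46], [-71.25, 251.25], [11.57, 151.72], [-153.62, 153.62]. Speed limits (degrees/s): [147.25, 147.25, 172.46, 180, 180, 180].

## Interface

Orientations are given as a 3x3 rotation matrix whose columns are the frame's x, y, z axes.
In Python, from bench import read_state, imaging, order, models, r gives the robot as it stands.
- The arm moves only by the shell command python3 -m creep 'ROWS' [FORCE]. ROWS is JSON, a list that holds one entry, the list of rows, each a list of 7 numbers: the shift along the tool's x, y, z each as a share of 0.025 m, from -1 to 1, then the turn, a rotation vector about the tool's x, y, z each as a share of 60 degrees, from -1 to 1, then the opening, from 0 (shut) to 1 (fully open). A call has 1 to 12 rows; each row shifts and turns the commanded pose from where the row before left it, along the tool's axes as they then stand; what a row does not reach is not made up. A row lasts 1/8 s, in which the tool goes at most 62.5 mm and 10.7 degrees, less where a joint would pass 70% of its speed; a pose out of reach is approached as far as the arm can. A call with a number of a shift or a turn outside -1 to 1 is refused whole. A call with a gripper value outside its range is refused whole. The fingers move at their own pace and stop on an object; FORCE is the grip in N (left out, the last holds). Time passes only in rows, so rows that do not move let the fingers close. It gives the time, the measured TCP pose, the force, the opening and the grip force at its end, in the units of the state.
- read_state(): the state, without advancing time (a new reading comes with each control period).
- imaging.capture(name): name is "scene" or "top"; returns a dict with "image" (420x560x3 uint8, blue, green, red), "mtx" (3x3 intrinsics, pixels), "world_from_camera" (4x4, takes a point from camera to world coordinates). Camera axes: x right, y up, looking along -z (the intrinsics and any distortion apply to the point x, -y, -z); pixel columns grow to the right and rows downward; lengths in m; the calibration is good to about 2 mm. A picture is of the moment at which its call begins. There is no depth.
- order.hand_in(): hands the job in; it is judged then, once.
Trained networks look in a picture, given as the dict that the camera call returned (one of the last four; its "shot" number tells which), for a name from the list of things; names that differ only in an ending like _2 or _b are one class to them, and where a whole thing is asked for, a point or a joint stands for the part that bears it (a point fixed in the world has none). Each returns a list of dicts, best first, with "p" (0 to 1); they miss things now and then, are a little off and sometimes report something else, mostly with a low value. They report only what shows in the picture. A call takes as long as a camera call. They do not tell look-alikes from the thing itself.
- models.recognise(name, picture): "centre" ([column, row] in pixels, amid what is visible of it).
The state is a dict: "time_s": time; "joint_positions": joint angles; "qd": joint speeds; "joint_efforts": joint torques, N m; "position": TCP position; "ee_rot": TCP orientation; "ft_force": force on the tool from outside, world axes, zero at the start; "moment": the same for the moment, N m; "width": finger opening in m; "grasp_force": force on a finger pad.
Only numpy, scipy, OpenCV 4.12 (cv2) and the standard library are available. Lean on these libraries where they do the work, as an engineer would, in place of code of your own. Each camera call takes 0.05 s, during which the arm holds its last target. There are 200 camera calls.

## Working session

There is one attempt and no reset: what is moved stays moved. The work goes in short steps, Python scripts to look and compute and a shell command to move; the robot and the scene stay as the last step left them, time stands still between calls to the robot, and variables do not carry over. Pictures are saved under pics/ and viewed, at most 10 in all, crops included, and the job is handed in when it is done.

```bash
mkdir -p pics; cat > h.py <<'E'
import numpy as np,cv2
from bench import read_state, imaging, order, models, r
def ray(p,px):
    K=np.array(p["mtx"]);T=np.array(p["world_from_camera"])
    a=np.linalg.solve(K,[px[0],px[1],1.0]);d=T[:3,:3]@np.array([a[0],-a[1],-a[2]]);return T[:3,3],d
def at(p,px,z):
    o,d=ray(p,px);return o+d*(z-o[2])/d[2]
def proj(p,X):
    K=np.array(p["mtx"]);T=np.array(p["world_from_camera"])
    c=T[:3,:3].T@(np.array(X)-T[:3,3]);u=K@[c[0],-c[1],-c[2]];return u[:2]/u[2]
E
python3 - <<'E'
from h import *
s=read_state();print(s["position"],s["ee_rot"],s["width"],r.tcp_to_grasp)
ims=[]
for n in("scene","top"):
    p=imaging.capture(n);cv2.imwrite(f"pics/{n}0.png",p["image"]);print(n,p.keys(),np.round(p["world_from_camera"],3).tolist())
    for k in("membrane_box","stored_box","end_plate","dry_box","flap_left","flap_right"):
        print(k,[(np.round(q["centre"]).tolist(),round(q["p"],2)) for q in models.recognise(k,p)][:4])
E
```

```text
[ 0.24769152 -0.57315015  0.22143206] [[ 9.17987650e-01  3.96608579e-01 -5.56489760e-04]
 [ 3.96608906e-01 -9.17985809e-01  1.85200198e-03]
 [ 2.23670173e-04 -1.92082374e-03 -9.99998130e-01]] 0.08685678114572057 -0.0187
scene dict_keys(['image', 'mtx', 'world_from_camera', 'shot']) [[-0.564, 0.584, -0.584, -0.476], [-0.826, -0.398, 0.399, 0.825], [0.0, 0.707, 0.707, 1.392], [0.0, 0.0, 0.0, 1.0]]
membrane_box [([195.0, 330.0], 0.93), ([338.0, 212.0], 0.89), ([296.0, 225.0], 0.72)]
stored_box [([329.0, 194.0], 0.25)]
end_plate [([266.0, 218.0], 0.25)]
dry_box [([268.0, 208.0], 0.94)]
flap_left [([268.0, 218.0], 0.47), ([294.0, 205.0], 0.15)]
flap_right [([291.0, 205.0], 0.57)]
top dict_keys(['image', 'mtx', 'world_from_camera', 'shot']) [[0.342, 0.912, -0.225, 0.181], [-0.94, 0.334, -0.074, -0.045], [0.007, 0.237, 0.972, 1.805], [0.0, 0.0, 0.0, 1.0]]
membrane_box [([133.0, 221.0], 0.72), ([330.0, 253.0], 0.67), ([269.0, 230.0], 0.62)]
stored_box []
end_plate []
dry_box []
flap_left [([276.0, 191.0], 0.29)]
flap_right []
```

View pics/scene0.png

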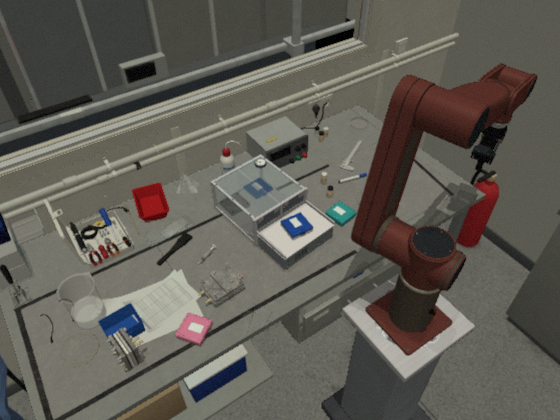

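View pics/top0.png

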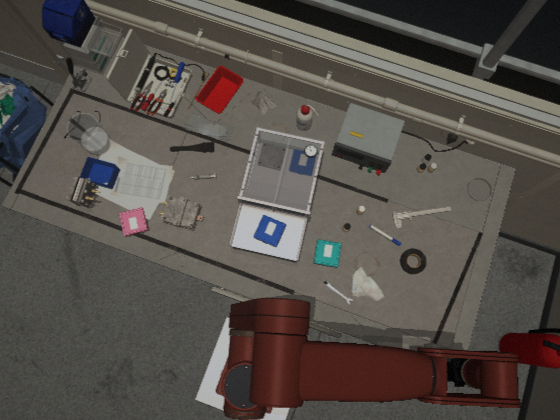

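The top view shows the blue-lidded box on the shelf at (270,230). The look-alikes are turquoise (328,253), pink (133,221) and a blue tray at (100,172). The blue mate looks to be at (302,161) in the right bay, with the grey plate at (270,155) in the left. I'll check this in a close crop.

```bash
python3 - <<'E'
from h import *
p=imaging.capture("top");a=p["image"][118:268,222:352]
s=imaging.capture("scene");b=s["image"][145:270,200:345]
A=cv2.resize(a,None,fx=4,fy=4,interpolation=2)
B=cv2.resize(b,(400,345),interpolation=2)
B=cv2.copyMakeBorder(B,0,600-345,0,0,0)[:, :280] if 0 else B
cv2.imwrite("pics/ca.png",A);cv2.imwrite("pics/cb.png",cv2.resize(b,None,fx=4.5,fy=4.5,interpolation=2))
E
```

```text
(no output)
```

View pics/ca.png

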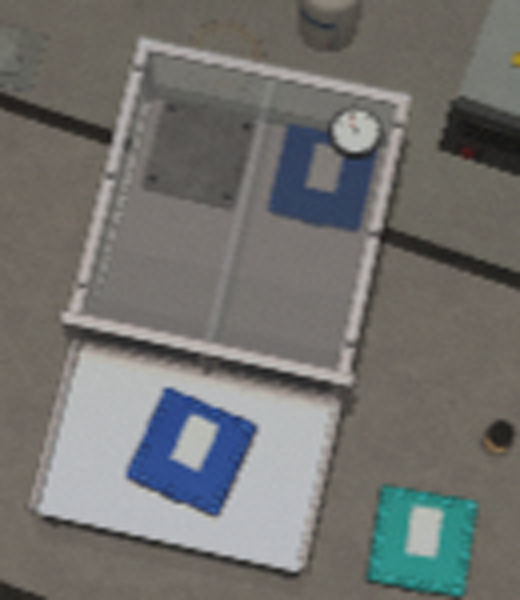

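View pics/cb.png

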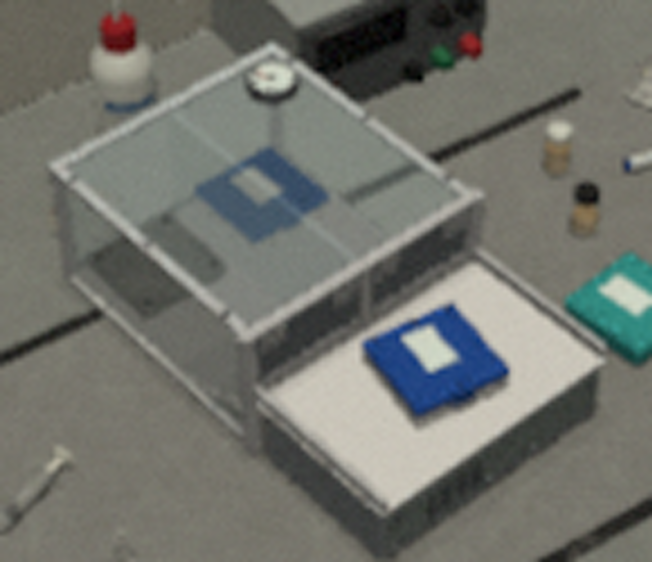

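The crops confirm it: the membrane box is on the shelf (crop pixel 192,450), its mate is in the right bay (320,178), and the steel plate is in the left (200,155). Next I fit the dry-box pose.

```bash
cat >> h.py <<'E'
from scipy.optimize import least_squares
def boxpose(p,lo=None,z=0.094,T=None):
    im=p["image"];hsv=cv2.cvtColor(im,cv2.COLOR_BGR2HSV)
    m=cv2.inRange(hsv,(105,130,60),(130,255,255))
    n,l,st,ce=cv2.connectedComponentsWithStats(m)
    c0=proj(p,lo);k=min((i for i in range(1,n) if st[i,4]>60),key=lambda i:np.hypot(*(ce[i]-c0)))
    cs,_=cv2.findContours((l==k).astype(np.uint8),cv2.RETR_EXTERNAL,cv2.CHAIN_APPROX_NONE)
    c=max(cs,key=len)[:,0,:].astype(float)
    W=np.array([at(p,q,z)[:2] for q in c])
    R=cv2.minAreaRect((W*1000).astype(np.float32));return R
E
python3 - <<'E'
from h import *
p=imaging.capture("top");s=imaging.capture("scene")
T=lambda u,v:(222+u/4-.4,118+v/4-.4)
S=lambda u,v:(200+u/4.5-.4,145+v/4.5-.4)
obs=[(p,T(65,322),(-6,126,142)),(p,T(350,382),(-6,-126,142)),(p,T(36,514),(-165,121,84)),(p,T(300,573),(-165,-121,84)),
(s,S(248,333),(-6,126,142)),(s,S(482,197),(-6,-126,142)),(s,S(385,510),(-165,121,72)),(s,S(604,358),(-165,-121,72))]
def f(v,full=False):
    c,n=np.cos(v[2]),np.sin(v[2]);o=[]
    for q,px,X in obs:
        X=np.array(X)/1e3;w=[v[0]+c*X[0]-n*X[1],v[1]+n*X[0]+c*X[1],X[2]];o+=list(proj(q,w)-px)
    return np.array(o)
g=at(p,T(208,350),.142)
q=least_squares(f,[g[0],g[1],-.1]);v=q.x;print(v,np.degrees(v[2]));print(np.round(q.fun.reshape(-1,2),1))
for cam,px in((p,(270,230)),(s,(296,225))):
    R=boxpose(cam,at(cam,px,.094));x,y=np.array(R[0])/1e3-v[:2];c,n=np.cos(v[2]),np.sin(v[2])
    print(R,"drybox:",c*x+n*y,-n*x+c*y,"yaw",R[2]-np.degrees(v[2]))
for nme in("vial_1","tape_roll","marker_1","spanner"): 
    print(nme,[np.round(at(p,k["centre"],.02),3) for k in models.recognise(nme,p)[:2]])
print(at(p,(328,253),.02),at(p,T(500,436),.05))
E
```

```text
[0.56514417 0.12749804 0.12324616] 7.061485078971855
[[ 0.4 -0.1]
 [-0.7  0.7]
 [-0.6 -1.4]
 [-0.1 -0.8]
 [ 0.6  1.1]
 [ 0.  -0.6]
 [ 0.7 -0.3]
 [ 0.5 -0.2]]
((481.3631896972656, 113.23455810546875), (86.11082458496094, 88.80015563964844), 86.50247192382812) drybox: -0.08489895604638903 -0.0038557277810724617 yaw 79.44098684485627
((477.0185852050781, 118.25764465332031), (86.55570983886719, 93.77143096923828), 86.3531265258789) drybox: -0.08859309575805888 0.0016633589596308333 yaw 79.29164144690705
vial_1 [array([ 0.613, -0.157,  0.02 ]), array([ 0.685, -0.178,  0.02 ])]
tape_roll [array([ 0.574, -0.441,  0.02 ]), array([0.493, 0.111, 0.02 ])]
marker_1 [array([ 0.624, -0.305,  0.02 ]), array([0.502, 0.109, 0.02 ])]
spanner [array([ 0.38 , -0.147,  0.02 ])]
[ 0.4889776  -0.11140993  0.02      ] [ 0.59914944 -0.14284922  0.05      ]
```

Right bay chosen. The dry-box frame is at (0.565, 0.1275) with yaw 7.06°. The membrane box is at D(-0.087, -0.001), yawed about -10.6°.

Plan: swing above D(-0.088, +0.085) with the tool y along D x, then push toward -y with both fingertips flat on the box's left face.

```bash
cat >> h.py <<'E'
V=[0.56514,0.1275,0.12325]
def D(P):
    c,n=np.cos(V[2]),np.sin(V[2]);x,y=P[0]-V[0],P[1]-V[1];return np.array([c*x+n*y,-n*x+c*y])
def rep(xd,yd,z):
    s=read_state();P=np.array(s["position"]);R=np.array(s["ee_rot"]);c,n=np.cos(V[2]),np.sin(V[2])
    w=np.array([V[0]+c*xd-n*yd,V[1]+n*xd+c*yd,z])
    print("t",round(s["time_s"],2),"D",np.round(D(P),4),"z",round(P[2],4),"toolY yaw in D",round(np.degrees(np.arctan2(R[1,1],R[0,1])-V[2]),1),"tilt",np.round(R[:2,2],3),"units",np.round(R.T@(w-P)/.025,2),"F",np.round(s["ft_force"],1),"w",round(s["width"],3))
E
R='[0.82,-0.99,0,0,0,0,0.6]'
python3 -m creep '[[[0.82,-0.99,0,0,0,0,0.6],[0.82,-0.99,0,0,0,0,0.6],[0.82,-0.99,0,0,0,0,0.6],[0.82,-0.99,0,0,0,0,0.6],[0.82,-0.99,0,0,0,0,0.6],[0.82,-0.99,0,0,0,0,0.6],[0.82,-0.99,0,0,0,0,0.6],[0.82,-0.99,0,0,0,0,0.6],[0.82,-0.99,0,0,0,0,0.6],[0.82,-0.99,0,0,0,0,0.6],[0.82,-0.99,0,0,0,0,0.6],[0.82,-0.99,0,0,0,0,0.6]]]'
python3 -c "from h import *;rep(-.088,.085,.22)"
```

```text
time_s: 2.6
position: [0.3561, -0.2026, 0.2228]
ee_rot: [[0.918, 0.396, 0.001], [0.396, -0.918, -0.0], [0.0, 0.001, -1.0]]
ft_force: [0.0, 0.2, 0.6]
width: 0.0522
grasp_force: 0.0
t 2.6 D [-0.248  -0.3019] z 0.2228 toolY yaw in D -73.7 tilt [ 0.001 -0.   ] units [ 10.48 -13.06   0.11] F [0.  0.2 0.6] w 0.052
```

```bash
python3 -m creep '[[[0.81,-1,0,0,0,0,0.6],[0.81,-1,0,0,0,0,0.6],[0.81,-1,0,0,0,0,0.6],[0.81,-1,0,0,0,0,0.6],[0.81,-1,0,0,0,0,0.6],[0.81,-1,0,0,0,0,0.6],[0.81,-1,0,0,0,0,0.6],[0.81,-1,0,0,0,0,0.6],[0.81,-1,0,0,0,0,0.6],[0.81,-1,0,0,0,0,0.6],[0.81,-1,0,0,0,0,0.6],[0.76,-1,0,0,0,0,0.6]]]' >/dev/null
python3 -m creep '[[[0,0,0,0,0,-0.17,0.6],[0,0,0,0,0,-0.17,0.6],[0,0,0,0,0,-0.17,0.6],[0,0,0,0,0,-0.17,0.6],[0,0,0,0,0,-0.17,0.6],[0,0,0,0,0,-0.17,0.6],[0,0,0,0,0,-0.17,0.6],[0,0,0,0,0,-0.04,0.6],[0,0,0,0,0,0,0.6]]]' >/dev/null
python3 -c "from h import *;rep(-.088,.085,.086)"
```

```text
t 5.22 D [-0.1005  0.053 ] z 0.2226 toolY yaw in D 0.1 tilt [0. 0.] units [1.28 0.5  5.47] F [-0.3 -0.3  0.8] w 0.052
```

```bash
python3 -m creep '[[[0.65,0.25,0,0,0,0,0.6],[0.63,0.25,0,0,0,0,0.6],[0,0,1,0,0,0,0.6],[0,0,1,0,0,0,0.6],[0,0,0,0,0,0,0.6]]]' >/dev/null
python3 - <<'E'
from h import *
rep(-.088,.085,.085)
s=imaging.capture("scene");t=imaging.capture("top")
a=cv2.resize(s["image"][150:275,205:345],None,fx=4,fy=4,interpolation=2);b=cv2.resize(t["image"][118:268,222:352],None,fx=3,fy=3,interpolation=2)[:,:240]
b=cv2.resize(t["image"][190:268,222:302],(480//2,234),interpolation=2)
b=cv2.copyMakeBorder(b,0,500-234,0,0,0);cv2.imwrite("pics/d.png",np.hstack([a,b]))
E
```

```text
t 5.85 D [-0.0896  0.0859] z 0.1703 toolY yaw in D 0.1 tilt [-0.005 -0.001] units [-0.03  0.08  3.41] F [-0.2  0.4  0.1] w 0.053
```

View pics/d.png

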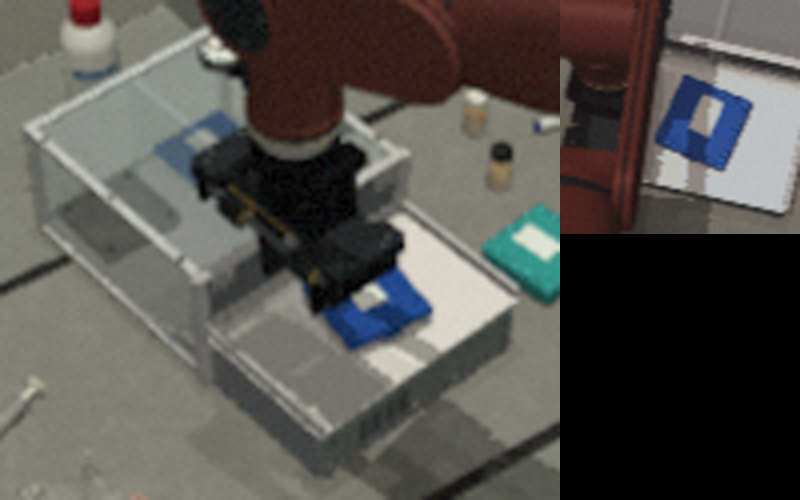

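The gripper hovers left of the box, which is untouched on the shelf, and the fingers are on the free left part of the shelf. I'll descend and begin the sideways push.

```bash
python3 -m creep '[[[0,0,1,0,0,0,0.6],[0,0,1,0,0,0,0.6],[0,0,0.9,0,0,0,0.6],[0,0,0.4,0,0,0,0.6],[0,0,0,0,0,0,0.6]]]' >/dev/null
python3 -c "from h import *;rep(-.088,-.007,.085)"
```

```text
t 6.58 D [-0.0878  0.0852] z 0.0905 toolY yaw in D 0.1 tilt [0. 0.] units [-3.69 -0.02  0.22] F [ 0.3 -0.7  0.9] w 0.052
```

```bash
python3 -m creep '[[[0,0,0.3,0,0,0,0.6],[-0.3,0,0,0,0,0,0.6],[-0.3,0,0,0,0,0,0.6],[-0.25,0,0,0,0,0,0.6],[-0.25,0,0,0,0,0,0.6],[-0.25,0,0,0,0,0,0.6],[-0.25,0,0,0,0,0,0.6],[-0.25,0,0,0,0,0,0.6],[-0.25,0,0,0,0,0,0.6],[0,0,0,0,0,0,0.6]]]' >/dev/null
python3 - <<'E'
from h import *
rep(-.088,-.007,.084)
t=imaging.capture("top");print([np.round(D(at(t,q["centre"],.09)),3) for q in models.recognise("membrane_box",t)])
R=boxpose(t,[.485,.105,.094]);print(R,D(np.array(R[0])/1e3))
E
```

```text
t 7.83 D [-0.0879  0.032 ] z 0.0825 toolY yaw in D 0.1 tilt [ 0. -0.] units [-1.56 -0.   -0.06] F [ 0.4  0.1 -0. ] w 0.052
[array([-0.162,  0.472]), array([-0.081, -0.038]), array([ 0.12 , -0.014]), array([-0.121, -0.217])]
((493.9852294921875, 78.990234375), (88.78031158447266, 58.734004974365234), 6.591967582702637) [-0.07657872 -0.03939415]
```

The box has squared up against the fingers (6.6° in world against 7.06° for the dry box, centre y ≈ -0.023). I'll continue the push to y = -0.0615.

```bash
python3 -m creep '[[[-0.15,0,0,0,0,0,0.6],[-0.25,0,0,0,0,0,0.6],[-0.25,0,0,0,0,0,0.6],[-0.25,0,0,0,0,0,0.6],[-0.2,0,0,0,0,0,0.6],[-0.15,0,0,0,0,0,0.6],[-0.12,0,0,0,0,0,0.6],[-0.08,0,0,0,0,0,0.6],[-0.05,0,0,0,0,0,0.6],[0,0,0,0,0,0,0.6]]]' >/dev/null
python3 - <<'E'
from h import *
rep(-.088,.02,.084)
t=imaging.capture("top")
R=boxpose(t,[.485,.06,.094]);print(R,D(np.array(R[0])/1e3))
E
```

```text
t 9.18 D [-0.088  -0.0051] z 0.0825 toolY yaw in D 0.1 tilt [-0. -0.] units [ 1.   -0.   -0.06] F [-0.5  0.4  0.6] w 0.052
((498.63604736328125, 42.09865951538086), (89.26573944091797, 56.6236572265625), 5.86863899230957) [-0.07649856 -0.07657764]
```

```bash
python3 -m creep '[[[0.3,0,0,0,0,0,0.6],[0.5,0,0,0,0,0,0.6],[0,0,-0.8,0,0,0,0.6],[0,0,-1,0,0,0,0.6],[0,0,-0.8,0,0,0,0.6],[-0.7,-0.6,0,0,0,0,0.6],[-0.8,-0.6,0,0,0,0,0.6],[-0.8,-0.6,0,0,0,0,0.6],[-0.7,-0.5,0,0,0,0,0.6],[0,0,0,0,0,0,0.6]]]' >/dev/null
python3 -m creep '[[[0,0,0,0,0,0.17,0.6],[0,0,0,0,0,0.17,0.6],[0,0,0,0,0,0.17,0.6],[0,0,0,0,0,0.17,0.6],[0,0,0,0,0,0.17,0.6],[0,0,0,0,0,0.17,0.6],[0,0,0,0,0,0.17,0.6],[0,0,0,0,0,0.17,0.6],[0,0,0,0,0,0.14,0.6],[0,0,0,0,0,0,0.6]]]' >/dev/null
python3 - <<'E'
from h import *
rep(-.146,-.0605,.083)
s=imaging.capture("scene");t=imaging.capture("top")
for c in(s,t):
    R=boxpose(c,[.498,.057,.094]);print(R,D(np.array(R[0])/1e3))
a=cv2.resize(s["image"][150:275,205:345],None,fx=3,fy=3,interpolation=2)
b=cv2.resize(t["image"][118:268,222:352],(325,375),interpolation=2)
cv2.imwrite("pics/e.png",np.hstack([a,b]))
E
```

```text
t 11.72 D [-0.1449 -0.0591] z 0.1476 toolY yaw in D -89.8 tilt [0. 0.] units [-0.05  0.06  2.58] F [-1.  -0.4  0.1] w 0.052
((493.3963623046875, 61.40873336791992), (91.92134094238281, 87.88356018066406), 8.105691909790039) [-0.07932456 -0.05676989]
((945.068359375, 657.5247802734375), (83.990966796875, 19.772607803344727), 4.905332565307617) [0.44220664 0.47929648]
```

View pics/e.png

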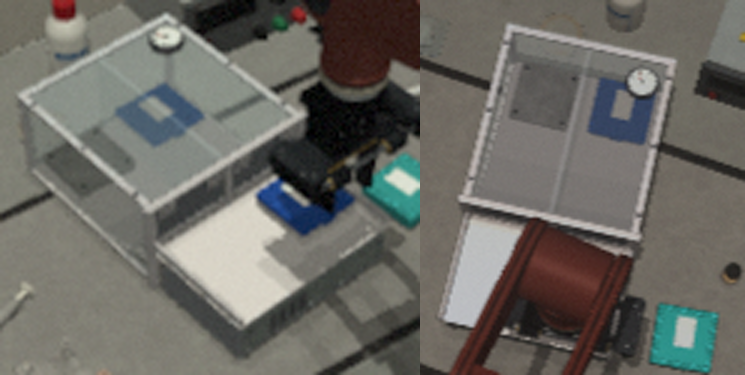

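The box stands squarely in front of the right bay (scene crop 305,205) and the fingers are behind its rear face. I'll descend and push in.

```bash
python3 -m creep '[[[-0.08,0.04,1,0,0,0,0.6],[0,0,1,0,0,0,0.6],[0,0,0.55,0,0,0,0.6],[0,0,0,0,0,0,0.6],[0,0,0,0,0,0,0.6]]]' >/dev/null
python3 -c "from h import *;rep(-.05,-.061,.083)"
python3 -m creep '[[[0.2,0,0,0,0,0,0.6],[0.2,0,0,0,0,0,0.6],[0.25,0,0,0,0,0,0.6],[0.25,0,0,0,0,0,0.6],[0.25,0,0,0,0,0,0.6],[0.25,0,0,0,0,0,0.6],[0.25,0,0,0,0,0,0.6],[0.25,0,0,0,0,0,0.6],[0,0,0,0,0,0,0.6]]]' >/dev/null
python3 - <<'E'
from h import *
rep(-.05,-.061,.083)
s=imaging.capture("scene");R=boxpose(s,[.51,.06,.094]);print(R,D(np.array(R[0])/1e3))
E
```

```text
t 12.45 D [-0.1466 -0.0612] z 0.0846 toolY yaw in D -89.9 tilt [ 0.001 -0.   ] units [3.86 0.   0.07] F [-0.5  0.4 -0. ] w 0.052
t 13.57 D [-0.0992 -0.0611] z 0.0839 toolY yaw in D -89.9 tilt [0.001 0.   ] units [1.97 0.   0.04] F [ 0.1  0.2 -0.2] w 0.052
((120.03108215332031, 632.2962036132812), (38.64057159423828, 174.50619506835938), 0.11657717823982239) [-0.37967373  0.55568787]
```

```bash
python3 -m creep '[[[0.2,0,0,0,0,0,0.6],[0.25,0,0,0,0,0,0.6],[0.25,0,0,0,0,0,0.6],[0.25,0,0,0,0,0,0.6],[0.25,0,0,0,0,0,0.6],[0.25,0,0,0,0,0,0.6],[0.25,0,0,0,0,0,0.6],[0.25,0,0,0,0,0,0.6],[0.2,0,0,0,0,0,0.6],[0,0,0,0,0,0,0.6],[0,0,0,0,0,0,0.6]]]' >/dev/null
python3 - <<'E'
from h import *
rep(-.05,-.061,.083)
s=imaging.capture("scene");t=imaging.capture("top")
a=cv2.resize(s["image"][150:275,205:345],None,fx=3,fy=3,interpolation=2)
b=cv2.resize(t["image"][118:268,222:352],(325,375),interpolation=2)
cv2.imwrite("pics/f.png",np.hstack([a,b]))
E
```

```text
t 15.0 D [-0.0463 -0.0609] z 0.0837 toolY yaw in D -89.9 tilt [-0.  0.] units [-0.15  0.01  0.03] F [-1.  -0.4 -0.2] w 0.052
```

View pics/f.png

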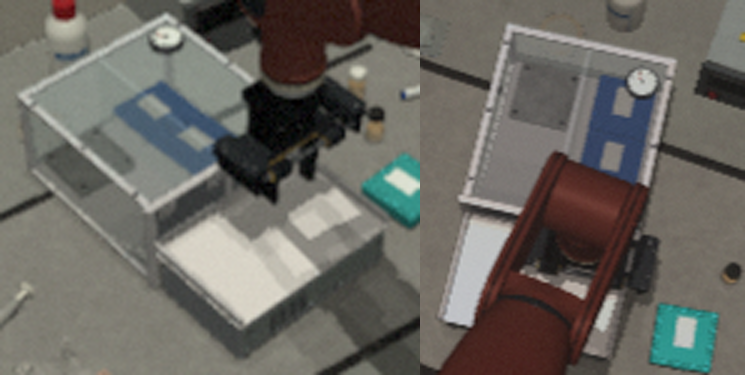

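The box has slid down into the right bay in front of its mate (labels at 193,138 and 155,105 in the scene crop). I'll draw back and up, then check.

```bash
python3 -m creep '[[[-0.5,0,0,0,0,0,0.6],[-0.8,0,0,0,0,0,0.6],[-0.8,0,0,0,0,0,0.6],[-0.5,0,-0.7,0,0,0,0.6],[0,0,-1,0,0,0,0.6],[0,0,-1,0,0,0,0.6],[0,0,-1,0,0,0,0.6],[0,0.8,-0.5,0,0,0,0.6],[0,0.9,0,0,0,0,0.6],[0,0.9,0,0,0,0,0.6],[0,0.9,0,0,0,0,0.6],[0,0.9,0,0,0,0,0.6]]]' >/dev/null
python3 -m creep '[[[0,0.9,0,0,0,0,0.6],[0,0.9,0,0,0,0,0.6],[0,0.9,0,0,0,0,0.6],[0,0,0,0,0,0,0.6],[0,0,0,0,0,0,0.6]]]' >/dev/null
python3 - <<'E'
from h import *
rep(-.05,-.061,.083)
s=imaging.capture("scene");t=imaging.capture("top")
for X in((.08,-.06),(.17,-.06)):
    c,n=np.cos(V[2]),np.sin(V[2]);w=[V[0]+c*X[0]-n*X[1],V[1]+n*X[0]+c*X[1],.03];print(X,proj(t,w),proj(s,w))
a=cv2.resize(s["image"][150:275,205:345],None,fx=3,fy=3,interpolation=2)
b=cv2.resize(t["image"][118:268,222:352],(325,375),interpolation=2)
cv2.imwrite("pics/g.png",np.hstack([a,b]))
E
```

```text
t 17.23 D [-0.1113 -0.2378] z 0.1886 toolY yaw in D -89.9 tilt [-0.001  0.001] units [ 2.47 -7.07  4.23] F [ 0.3  0.1 -0.3] w 0.052
(0.08, -0.06) [294.55645356 194.94137808] [279.10146857 204.60669704]
(0.17, -0.06) [299.76549001 172.65157187] [264.75486016 192.95687395]
```

View pics/g.png

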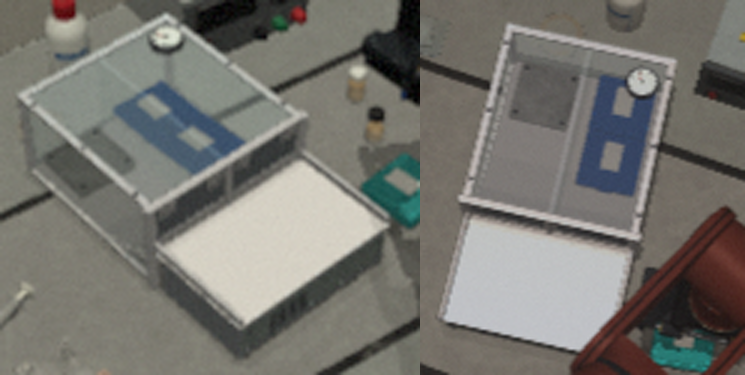

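Both boxes lie square in the right bay, with the new one at x ≈ 0.125. The flaps hang shut, the plate is unmoved at (545,95), and the robot is clear.

```bash
python3 -c "from h import *;print(order.hand_in())"
```

```text
the job is handed in; nothing more can be done
None
```

The membrane box was pushed through the right bay's flap and now lies in front of its mate with both flaps hanging shut; in the last picture the steel plate looked unmoved, and I handed the job in (no verdict was returned).

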